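# Put the optics of a spectrum bench in order

## Task

Set up the optical bench for a spectrum: counting the bold lines on the rail from the lamp's end, the condenser goes on the first, the slit on the second, the imaging lens on the third and the grating on the fourth, and the fifth line, nearest the screen, stays free. The optics already on the rail were put back in the wrong order, so shift them by way of a free spot, and fetch the condenser from the worktop. Each must end seated astride the rail, square to it and centred over its line, with nothing tipped over and the tape roll, the magnifier and the steel gear left where they stand.

Things in the scene. Friction and masses are not known exactly. Their poses are not given: they have to be found in the camera images.
- bench: optical bench: straight black flat-topped rail, 50 mm wide, 570 mm long, its top 30 mm above the worktop, on three grey cross feet 110 mm wide, 9 mm high; fixed. Origin on the worktop under the middle of the rail; y along the rail, x across, z up. Besides fine marks, five bold white lines go right across its top, at y = +160, +80, 0, -80 and -160 mm
- lamp: lamp: grey upright cylinder, 64 mm across, black cap, top 122 mm above the worktop, fixed at one end of the rail, either one (bench y +250 or -250 mm). Origin 12 mm above the worktop under its axis. Saddles: all optics stand by a post on an aluminium saddle, 80 mm across the rail, 44 mm along it, 32 mm high, with a channel below, 18 mm deep, 55 mm wide, flared to 69 mm, that sits over the rail and rests on its top
- screen: screen: white upright plate, 92 mm wide, 62 mm high, 4 mm thick, its top 115 mm above the worktop, on a saddle fixed at the end of the rail opposite to the lamp (bench y = -250 or +250 mm). Origin 12 mm above the worktop under its middle
- condenser_c (a point): condenser: the big thick lens, a black ring 62 mm in diameter, 22 mm thick, 42 mm glass; 0.34 kg. Point: the mount's centre, 72 mm above its saddle's underside (84 mm above the worktop when on the rail, 72 mm when on the worktop). y: optical axis, along the rail when seated, either way round; z up. On a saddle, see lamp. Starts on the worktop in front of the rail; a fixed brass weight 46 mm across, 137 mm high stands in front of the rail near its left (+y) end
- slit_c (a point): slit: square black plate 50 x 50 mm, 10 mm thick, bright jaws; a brass screw sticks out 22 mm on its +x side; 0.3 kg. Point: the mount's centre, 72 mm above its saddle's underside (84 mm above the worktop when on the rail, 72 mm when on the worktop). y: optical axis, along the rail when seated, either way round; z up. On a saddle, see lamp. Starts on the rail's middle line
- lens_c (a point): imaging lens: the small slim lens, a black ring 52 mm in diameter, 12 mm thick, 32 mm glass; 0.3 kg. Point: the mount's centre, 72 mm above its saddle's underside (84 mm above the worktop when on the rail, 72 mm when on the worktop). y: optical axis, along the rail when seated, either way round; z up. On a saddle, see lamp. Starts on a line next to the middle one
- grating_c (a point): grating: oblong black frame 72 mm wide, 46 mm high, 10 mm thick, with a clear window; 0.3 kg. Point: the mount's centre, 72 mm above its saddle's underside (84 mm above the worktop when on the rail, 72 mm when on the worktop). y: optical axis, along the rail when seated, either way round; z up. On a saddle, see lamp. Starts on the other line next to the middle one
- tape_c (a point): roll of tape lying flat, 81 mm across, 19 mm high; the point is its centre. A bystander: leave it where it stands.
- magnifier_c (a point): standing magnifier, short black cylinder 38 mm across, 36 mm high; the point is its centre. A bystander: leave it where it stands.
- gear_c (a point): steel spur gear lying flat, 36 mm across, 18 mm high; the point is its centre. A bystander: leave it where it stands.
Not all that is in view belongs to the job. What is shaped like the part that bears grating_c but blue is not meant. What is shaped like the part that bears lens_c but red is not meant.

How it is judged:
By the outcome, as a careful person would: the job done as asked, in the order asked, and still so for the second after the job is handed in, with the robot touching nothing.
It also fails if it takes over 147 s, if anything falls off the work surface, if the arm or the gripper's body presses on something with over 40 N, if the wrist force passes 120 N, or if a joint passes its speed limit or range.

## Robot

A 6-joint arm with a two-finger parallel gripper is mounted at the origin on the work surface; the furniture and walls round the work are solid. World frame = base frame: x ahead of the robot, y to its left, z up, the work surface at z = 0. Lengths are in m, angles in rad, forces in N, time in s.
With the tool pointing down it reaches from about 0.375 to 0.9 m from the base axis. Payload 3.1 kg.
Tool frame: the origin (TCP) lies between the finger pads; the fingertips stand 17 mm ahead of it and the grasp point (between the pads) lies 2 mm behind it (robot.nose_length is the distance from the TCP to the fingertips, in m); z points along the fingers, y is the line along which they close (so a half turn about z gives the same grasp; the last joint's range is limited). The gripper opens to 87 mm and grips with 3 to 60 N. Pads are 19 mm wide; open, the fingers measure 117 mm over their backs; the gripper's body (75 mm by 190 mm) begins 51 mm behind the grasp point.
Start: joints at [-1.367, 0.527, 1.433, -0, 1.181, -0.178], TCP at [0.233, -0.58, 0.24] pointing down, gripper open.
Joint ranges: [-3.08, 3.08], [-0.75, 2.2], [0.22, 2.44], [-1.43, 4.57], [0, 2.65], [-2.85, 2.85]. Speed limits (rad/s): [2.79, 2.79, 3.14, 3.14, 3.14, 3.14].

## Interface

Orientations are given as a unit quaternion [x, y, z, w].
In Python, from rig import robot, cams gives the robot as it stands.
- The arm moves only by the shell command python3 -m pendant 'ROWS' [FORCE]. ROWS is JSON, a list of rows, each an object with "jaw": the opening, from 0 (shut) to 1 (fully open); "linear": the shift along the tool's x, y, z in cm, a list of three; "twist": the turn about the tool's z in degrees. A call has 1 to 12 rows; each row shifts and turns the commanded pose from where the row before left it, along the tool's axes as they then stand; what a row does not reach is not made up. A row lasts 1/12 s, in which the tool goes at most 41.7 mm and 7.16 degrees, less where a joint would pass 70% of its speed; a pose out of reach is approached as far as the arm can. A call is refused whole if a number of a shift passes 4.17 or a number of a turn 7.16, either way. A call with a gripper value outside its range is refused whole. The fingers move at their own pace and stop on an object; FORCE is the grip in N (left out, the last holds). Time passes only in rows, so rows that do not move let the fingers close. It gives the time, the measured TCP pose, the force, the opening and the grip force at its end, in the units of the state.
- robot.get_obs(): the state, without advancing time (a new reading comes with each control period).
- cams.camera(name): name is "scene" or "top"; returns a dict with "color" (384x512x3 uint8, blue, green, red), "depth" (384x512 float32, m along the optical axis (not along the pixel's ray), 0 where there is no reading), "fov_y" (degrees; the focal length in pixels is half the picture's height over the tangent of half this angle, whatever the lens; pixels are square), "cx", "cy" (the principal point, pixels), "k1" (the pictures are not rectified: a ray, as slopes to the right and down, at radius r is drawn at 1 + k1 r^2 times it, then the intrinsics apply), "view" (4x4, takes a point from world to camera coordinates). Camera axes: x right, y down, z forward; pixel columns grow to the right and rows downward; lengths in m; the calibration is good to about 2 mm. A picture is of the moment at which its call begins.
- robot.hand_in(): hands the job in; it is judged then, once.
The state is a dict: "time": time; "q": joint angles; "joint_velocities": joint speeds; "joint_torque": joint torques, N m; "position": TCP position; "tool_rot": TCP orientation; "ft_force": force on the tool from outside, world axes, zero at the start; "moment": the same for the moment, N m; "grip_width": finger opening in m; "grip_force": force on a finger pad.
Only numpy, scipy, OpenCV 4.12 (cv2) and the standard library are available. Lean on these libraries where they do the work, as an engineer would, in place of code of your own. Each camera call takes 0.05 s, during which the arm holds its last target. There are 200 camera calls.

## Working session

There is one attempt and no reset: what is moved stays moved. The work goes in short steps, Python scripts to look and compute and a shell command to move; the robot and the scene stay as the last step left them, time stands still between calls to the robot, and variables do not carry over. Pictures are saved under pics/ and viewed, at most 14 in all, crops included, and the job is handed in when it is done.

```bash
mkdir -p pics; ls; cat > h.py <<'E'
import numpy as np, cv2
from rig import robot, cams
def cam(n,save=None):
    c=cams.camera(n)
    if save: cv2.imwrite('pics/'+save,c['color'])
    return c
def K(c):
    f=c['color'].shape[0]/2/np.tan(np.radians(c['fov_y'])/2)
    return np.array([[f,0,c['cx']],[0,f,c['cy']],[0,0,1.]])
# r at which distortion applies: undistorted radius; factor 1+k1 r^2
def ray(c,uv):
    uv=np.atleast_2d(np.float64(uv)).reshape(-1,1,2)
    return cv2.undistortPoints(uv,K(c),np.array([c['k1'],0,0,0,0])).reshape(-1,2)
def px2w(c,uv,z=None):
    """pixels to world; with z: intersect plane z, else use depth"""
    uv=np.atleast_2d(np.float64(uv)); s=ray(c,uv); d=np.c_[s,np.ones(len(s))]
    V=np.array(c['view']); R,t=V[:3,:3],V[:3,3]; o=-R.T@t; dw=d@R
    if z is None:
        k=c['depth'][uv[:,1].round().astype(int),uv[:,0].round().astype(int)]
    else: k=(z-o[2])/dw[:,2]
    return o+dw*np.asarray(k)[:,None]
def cloud(c):
    h,w=c['depth'].shape; u,v=np.meshgrid(np.arange(w),np.arange(h))
    P=px2w(c,np.c_[u.ravel(),v.ravel()]).reshape(h,w,3); P[c['depth']==0]=np.nan
    return P
def w2px(c,P):
    V=np.array(c['view']); 
    return cv2.projectPoints(np.float64(P).reshape(-1,1,3),cv2.Rodrigues(V[:3,:3])[0],V[:3,3],K(c),np.array([c['k1'],0,0,0,0]))[0].reshape(-1,2)
E
python3 - <<'E'
from h import *
a=cam('scene','scene0.png');b=cam('top','top0.png')
for c in(a,b):
    V=np.array(c['view']);print(-V[:3,:3].T@V[:3,3],V[2,:3],c['fov_y'],c['k1'],V[0,:3])
o=robot.get_obs();print(o)
E
```

```text
pics
[1.3233175  0.1536429  1.26575651] [-0.5393836  -0.11597657 -0.83403523] 44.083431283495116 0.010554665631472353 [-0.22920736  0.97329225  0.01289105]
[0.49333236 0.00901668 1.17513101] [ 0.07697759 -0.02998362 -0.99658187] 57.94826704047986 -0.030757311840704852 [ 0.01235618 -0.99944226  0.03102409]
{'time': 0.1, 'q': array([-1.36651380e+00,  5.28363190e-01,  1.43376829e+00, -1.26545142e-05,
        1.18139169e+00, -1.78499967e-01]), 'joint_velocities': array([-0.00052269, -0.00260101, -0.00363493,  0.0002203 , -0.00134355,
        0.00113937]), 'joint_torque': array([-2.20510328e-04, -4.40985596e+01, -1.77150518e+01,  6.35004533e-02,
        5.34352195e-02, -4.47154548e-05]), 'position': array([ 0.23333544, -0.57913995,  0.23867747]), 'tool_rot': array([ 9.81739620e-01,  1.90227197e-01, -1.82938089e-05, -9.65101013e-04]), 'ft_force': array([ 0.04118121,  0.9382301 , -0.46663754]), 'moment': array([-0.03845044,  0.00215977,  0.02697471]), 'grip_force': 0.0, 'grip_width': 0.08721660948634359}
```

View pics/scene0.png

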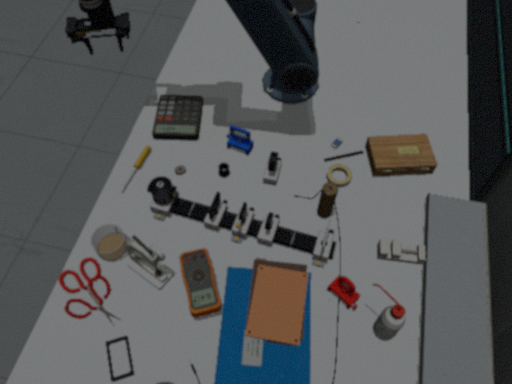

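View pics/top0.png

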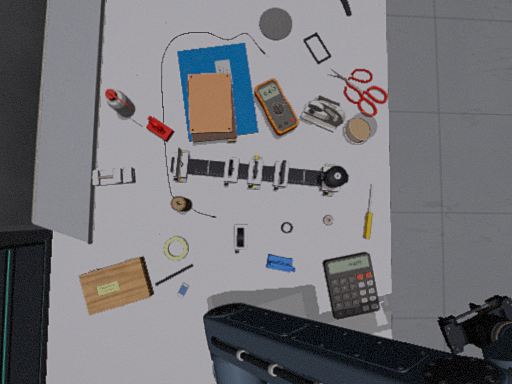

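```bash
python3 - <<'E'
from h import *
c=cam('top');P=cloud(c);np.save('P.npy',P)
im=c['color']
a=cv2.resize(im[140:205,160:360],None,fx=4,fy=4,interpolation=cv2.INTER_CUBIC)
b=cv2.resize(im[205:280,160:360],None,fx=4,fy=4,interpolation=cv2.INTER_CUBIC)
cv2.imwrite('pics/topcrop.png',np.vstack([a,b]))
s=cam('scene');im=s['color'];Q=cloud(s)
cv2.imwrite('pics/scenecrop.png',cv2.resize(im[140:270,140:345],None,fx=3.9,fy=3.9,interpolation=cv2.INTER_CUBIC))
# rail top points: dark, z 0.026..0.034
def rail(P,im):
    m=(np.abs(P[...,2]-.03)<.006)&(im.max(2)<70)&(P[...,0]>.4)&(P[...,0]<.75)&(abs(P[...,1])<.35)
    p=P[m];print(len(p),p[:,2].mean());r=cv2.minAreaRect(np.float32(p[:,:2]));print(r)
    return p
p=rail(P,c['color']);rail(Q,im)
# objects on table by height clusters
m=((P[...,2]>.012)&(P[...,0]>.3)&(P[...,0]<.8)&(abs(P[...,1])<.4)).astype(np.uint8)
n,l,st,ce=cv2.connectedComponentsWithStats(m)
for i in range(1,n):
    if st[i,4]>25:
        q=P[l==i];print(ce[i].round(),st[i,4],q.mean(0).round(3),'zmax',q[:,2].max().round(3))
E
```

```text
1281 0.03046726028976982
((0.6005250811576843, 0.039299726486206055), (0.5427666902542114, 0.27718380093574524), 73.1221694946289)
1721 0.03068027888189862
((0.5494373440742493, -0.015705794095993042), (0.5567953586578369, 0.2718322277069092), 85.63848114013672)
[160. 129.] 310 [0.777 0.292 0.045] zmax 0.102
[217. 132.] 976 [0.774 0.105 0.041] zmax 0.059
[283. 128.] 215 [ 0.786 -0.115  0.06 ] zmax 0.074
[353. 136.] 122 [ 0.77  -0.352  0.042] zmax 0.068
[258. 172.] 3593 [ 0.64  -0.032  0.052] zmax 0.124
[130. 175.] 129 [0.627 0.388 0.036] zmax 0.047
[182. 204.] 303 [0.53  0.199 0.111] zmax 0.145
[328. 220.] 39 [ 0.487 -0.274  0.015] zmax 0.022
[287. 228.] 47 [ 0.46  -0.133  0.03 ] zmax 0.04
[240. 237.] 347 [0.428 0.02  0.06 ] zmax 0.107
[365. 233.] 32 [ 0.444 -0.397  0.017] zmax 0.023
[175. 249.] 295 [0.386 0.234 0.019] zmax 0.026
[347. 266.] 920 [ 0.335 -0.333  0.028] zmax 0.037
[280. 263.] 365 [ 0.346 -0.109  0.049] zmax 0.099
[133. 268.] 458 [0.328 0.36  0.048] zmax 0.058
[417. 361.] 5384 [ 0.314 -0.208  0.73 ] zmax 0.82
```

View pics/topcrop.png

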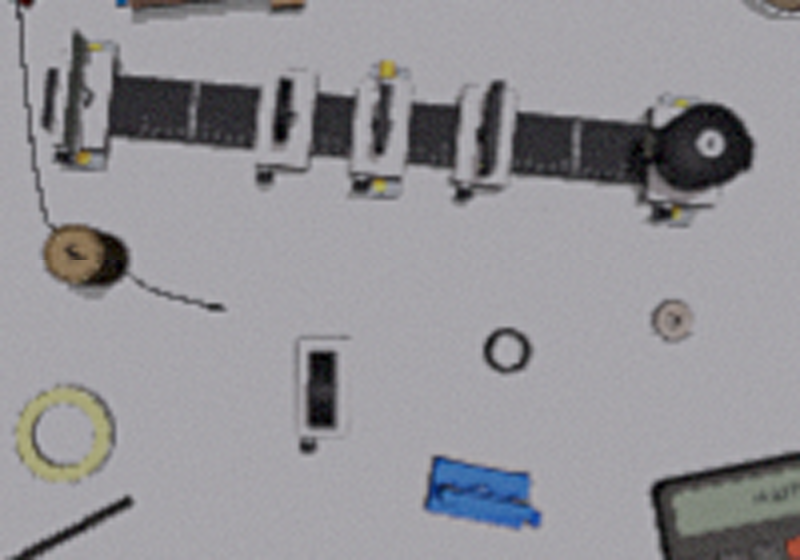

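View pics/scenecrop.png

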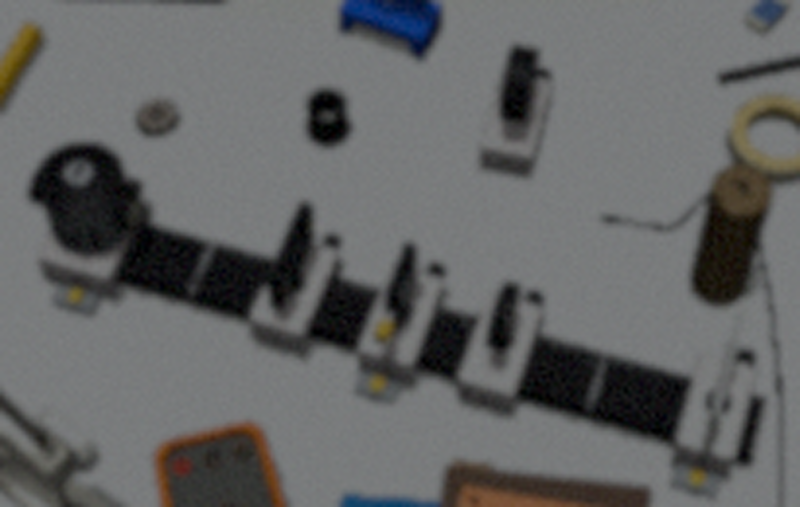

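Candidates (top view): condenser, the black thick ring on a saddle at (240,237). Grating, the wide frame at (282,174), with its blue lookalike at (280,263). Slit with brass screw at (256,172). Imaging lens at (232,170), with its red lookalike at (158,128). The lamp is at the right (−y), lines 1 (304,176) and 5 (208,167) are free. The order must become condenser −160, slit −80, lens 0, grating +80.

```bash
cat >> h.py <<'E'
def ortho(c,z,x0=.35,x1=.8,y0=-.4,y1=.35,s=.001):
    """gray image resampled on plane z: rows=x, cols=y"""
    xs=np.arange(x0,x1,s);ys=np.arange(y0,y1,s);X,Y=np.meshgrid(xs,ys,indexing='ij')
    uv=w2px(c,np.c_[X.ravel(),Y.ravel(),np.full(X.size,z)]).reshape(*X.shape,2).astype(np.float32)
    return cv2.remap(c['color'].max(2),uv[...,0],uv[...,1],cv2.INTER_LINEAR),xs,ys
E
cat > m.py <<'E'
from h import *
from scipy.optimize import minimize
def bench(c):
    g,xs,ys=ortho(c,.03); g=cv2.GaussianBlur(g,(0,0),1).astype(float)
    # template: sampled in bench coordinates on visible stretches (between screen/line5 region and lamp/line1)
    bx=np.arange(-.04,.0401,.001); by=np.r_[np.arange(-.195,-.11,.001),np.arange(.125,.195,.001)]
    BX,BY=np.meshgrid(bx,by)
    T=np.where(abs(BX)<.025,0.,1.); T=np.where((abs(abs(BY)-.16)<.0016)&(abs(BX)<.025),1.0,T)
    W=np.where(BX>-.03,1,1); 
    def cost(p):
        x,y,a=p; a*=.1
        X=x+np.cos(a)*BX-np.sin(a)*BY; Y=y+np.sin(a)*BX+np.cos(a)*BY
        v=cv2.remap(g.astype(np.float32),((Y-ys[0])/.001).astype(np.float32),((X-xs[0])/.001).astype(np.float32),cv2.INTER_LINEAR)
        return -np.corrcoef(v.ravel(),T.ravel())[0,1]
    best=min(((cost((x,y,a)),x,y,a) for x in np.arange(.58,.68,.008) for y in np.arange(-.07,.05,.003) for a in (-1.5,-1,-.5,0,.5)))
    r=minimize(cost,best[1:],method='Nelder-Mead',options=dict(initial_simplex=[np.array(best[1:])+d for d in ([0,0,0],[.004,0,0],[0,.003,0],[0,0,.2])]))
    return r.x*[1,1,.1],r.fun
if __name__=='__main__':
    B=[]
    for n in('top','scene'):
        c=cam(n); b,f=bench(c); print(n,b.round(4),np.degrees(b[2]).round(2),f); B.append(b)
        P=cloud(c); d=P[...,:2]-b[:2]; ca,sa=np.cos(b[2]),np.sin(b[2])
        px=d[...,0]*ca+d[...,1]*sa; py=-d[...,0]*sa+d[...,1]*ca; z=P[...,2]
        for nm,yy in(('grating',-.08),('slit',0),('lens',.08)):
            m=(abs(py-yy)<.03)&(abs(px)<.05)&(z>.075)&(z<.13)
            print(nm,m.sum(),'x',np.percentile(px[m],[3,50,97]).round(3),'y',np.percentile(py[m],[5,50,95]).round(3),z[m].max().round(3))
            m=(abs(py-yy)<.035)&(abs(px)<.05)&(abs(z-.044)<.006)
            print('  saddle x',np.percentile(px[m],[3,97]).round(3),'y',np.percentile(py[m],[3,97]).round(3))
        m=(abs(P[...,0]-.425)<.07)&(abs(P[...,1]-.02)<.05)&(z>.07)
        print('cond',P[m].mean(0).round(4),np.percentile(P[m][:,:2],[3,97],axis=0).round(3).tolist(),cv2.minAreaRect(np.float32(P[m][:,:2])))
        m=(abs(P[...,0]-.425)<.07)&(abs(P[...,1]-.02)<.05)&(abs(z-.032)<.006)
        print('  saddle',cv2.minAreaRect(np.float32(P[m][:,:2])))
E
python3 m.py
```

```text
top [ 0.6427 -0.0273 -0.078 ] -4.47 -0.9313029290977983
grating 91 x [-0.035  0.001  0.036] y [-0.088 -0.083 -0.078] 0.114
  saddle x [-0.045  0.038] y [-0.104 -0.062]
slit 86 x [-0.024  0.008  0.046] y [-0.002  0.003  0.009] 0.115
  saddle x [-0.045  0.038] y [-0.018  0.024]
lens 67 x [-0.024 -0.003  0.022] y [0.076 0.082 0.087] 0.115
  saddle x [-0.041  0.039] y [0.061 0.103]
cond [0.4299 0.0199 0.0964] [[0.399, 0.009], [0.459, 0.031]] ((0.42871543765068054, 0.019994407892227173), (0.059869810938835144, 0.021832507103681564), 0.6361338496208191)
  saddle ((0.4212586581707001, 0.020567309111356735), (0.09143902361392975, 0.042639438062906265), 0.791094958782196)
scene [ 0.6496 -0.0285 -0.0795] -4.56 -0.8673816963678502
grating 142 x [-0.042 -0.003  0.029] y [-0.086 -0.08  -0.076] 0.114
  saddle x [-0.044  0.032] y [-0.103 -0.059]
slit 126 x [-0.028  0.006  0.038] y [0.001 0.007 0.011] 0.114
  saddle x [-0.044  0.033] y [-0.016  0.027]
lens 86 x [-0.028  0.003  0.018] y [0.079 0.085 0.09 ] 0.115
  saddle x [-0.044  0.032] y [0.063 0.105]
cond [0.4393 0.0226 0.0941] [[0.407, 0.012], [0.459, 0.033]] ((0.43106135725975037, 0.02190699800848961), (0.02225128374993801, 0.06152810528874397), 89.6534423828125)
  saddle ((0.4237828552722931, 0.022070804610848427), (0.044350914657115936, 0.09746557474136353), 89.81816864013672)
```

```bash
cat > g.py <<'E'
# usage: g.py  lineY_m  xoff_m  z   -> shift in cm in tool axes (bench target), yaw error
import sys; from h import *
from scipy.spatial.transform import Rotation as Ro
B=(.643,-.0275,np.radians(-4.5))
def go(t,yaw=B[2]):
    o=robot.get_obs();R=Ro.from_quat(o['tool_rot']).as_matrix();d=(R.T@(np.array(t)-o['position'])*100).round(2)
    a=np.degrees(np.arctan2(R[1,0],R[0,0])-yaw)
    print('t',o['time'],'pos',o['position'].round(4),'shift cm',d,'twist',a.round(2),'w',o['grip_width'].round(4),'f',np.round(o['ft_force'],1))
def bw(y,x=0): 
    ca,sa=np.cos(B[2]),np.sin(B[2]); return B[0]+ca*x-sa*y,B[1]+sa*x+ca*y
if __name__=='__main__':
    y,x,z=map(float,sys.argv[1:4]); go([*bw(y,x),z])
E
S='{"jaw":0.5,"linear":[2.03,-2.78,0],"twist":0}'
python3 -m pendant '[{"jaw":0.5,"linear":[0,0,0],"twist":6.6},{"jaw":0.5,"linear":[0,0,0],"twist":6.6},{"jaw":0.5,"linear":[0,0,0],"twist":6.6},{"jaw":0.5,"linear":[0,0,0],"twist":6.6},{"jaw":0.5,"linear":[2.03,-2.78,0],"twist":0},{"jaw":0.5,"linear":[2.03,-2.78,0],"twist":0},{"jaw":0.5,"linear":[2.03,-2.78,0],"twist":0},{"jaw":0.5,"linear":[2.03,-2.78,0],"twist":0},{"jaw":0.5,"linear":[2.03,-2.78,0],"twist":0},{"jaw":0.5,"linear":[2.03,-2.78,0],"twist":0},{"jaw":0.5,"linear":[2.03,-2.78,0],"twist":0}]' 30
python3 -m pendant '[{"jaw":0.5,"linear":[2.03,-2.78,0],"twist":0},{"jaw":0.5,"linear":[2.03,-2.78,0],"twist":0},{"jaw":0.5,"linear":[2.03,-2.78,0],"twist":0},{"jaw":0.5,"linear":[2.03,-2.78,0],"twist":0},{"jaw":0.5,"linear":[2.03,-2.78,0],"twist":0},{"jaw":0.5,"linear":[2.03,-2.78,0],"twist":0},{"jaw":0.5,"linear":[2.03,-2.78,0],"twist":0},{"jaw":0.5,"linear":[2.03,-2.78,0],"twist":0},{"jaw":0.5,"linear":[2.03,-2.78,0],"twist":0},{"jaw":0.5,"linear":[0,0,0],"twist":0},{"jaw":0.5,"linear":[0,0,0],"twist":0}]'
python3 g.py -.082 0 .096
```

```text
time: 1.22
position: [0.3911, -0.3954, 0.2396]
tool_rot: [0.999, -0.039, 0.0, 0.0]
ft_force: [0.1, 0.2, -0.4]
grip_width: 0.0435
grip_force: 0.0
time: 2.13
position: [0.5926, -0.1599, 0.2393]
tool_rot: [0.999, -0.037, -0.0, 0.0]
ft_force: [-0.9, -0.8, 0.6]
grip_width: 0.0434
grip_force: 0.0Traceback (most recent call last):
  File "g.py", line 12, in <module>
    y,x,z=map(float,sys.argv[1:4]); go([*bw(y,x),z])
                                    ~~^^^^^^^^^^^^^^
  File "g.py", line 8, in go
    print('t',o['time'],'pos',o['position'].round(4),'shift cm',d,'twist',a.round(2),'w',o['grip_width'].round(4),'f',np.round(o['ft_force'],1))
                                                                                         ^^^^^^^^^^^^^^^^^^^^^
AttributeError: 'float' object has no attribute 'round'
```

```bash
sed -i "s/o\['grip_width'\].round(4)/round(o['grip_width'],4)/" g.py
python3 -m pendant '[{"jaw":0.5,"linear":[2,-2.7,2],"twist":0},{"jaw":0.5,"linear":[2,-2.7,2],"twist":0},{"jaw":0.5,"linear":[0,0,2],"twist":0},{"jaw":0.5,"linear":[0,0,0],"twist":0},{"jaw":0.5,"linear":[0,0,0],"twist":0}]'
python3 g.py -.082 0 .096
python3 - <<'E'
from h import *
c=cam('top');s=cam('scene')
cv2.imwrite('pics/a.png',np.hstack([cv2.resize(c['color'][100:230,200:340],(400,371)),cv2.resize(s['color'][130:270,150:301],(400,371))]))
E
```

```text
time: 2.55
position: [0.6343, -0.1117, 0.1783]
tool_rot: [0.999, -0.039, -0.002, -0.0]
ft_force: [-0.2, 0.2, 0.4]
grip_width: 0.0439
grip_force: 0.0
t 2.55 pos [ 0.6343 -0.1117  0.1783] shift cm [ 0.24 -0.26  8.23] twist -0.01 w 0.0439 f [-0.2  0.2  0.4]
```

View pics/a.png

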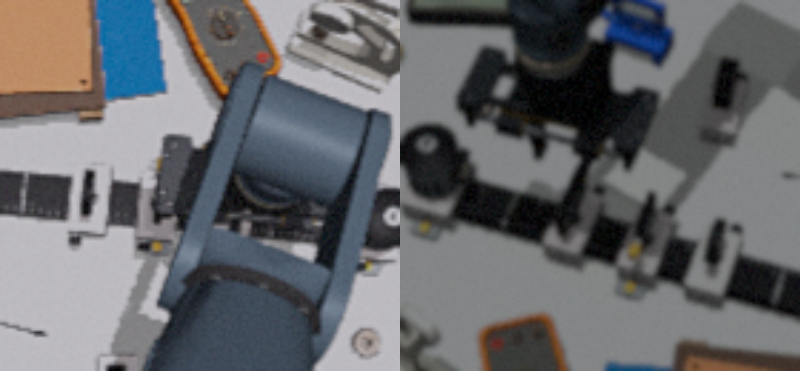

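The right half shows the hand over the grating (crop 580,200), jaws straddling it along the rail and clear of its neighbours. Going down.

```bash

python3 -m pendant '[{"jaw":0.5,"linear":[0.24,-0.26,1.5],"twist":0},{"jaw":0.5,"linear":[0,0,2],"twist":0},{"jaw":0.5,"linear":[0,0,2],"twist":0},{"jaw":0.5,"linear":[0,0,1.5],"twist":0},{"jaw":0.5,"linear":[0,0,1.2],"twist":0},{"jaw":0.5,"linear":[0,0,0],"twist":0},{"jaw":0.5,"linear":[0,0,0],"twist":0}]' 25
python3 g.py -.082 0 .096
python3 -m pendant '[{"jaw":0,"linear":[0,0,0],"twist":0},{"jaw":0,"linear":[0,0,0],"twist":0},{"jaw":0,"linear":[0,0,0],"twist":0},{"jaw":0,"linear":[0,0,0],"twist":0},{"jaw":0,"linear":[0,0,0],"twist":0},{"jaw":0,"linear":[0,0,0],"twist":0},{"jaw":0,"linear":[0,0,0],"twist":0},{"jaw":0,"linear":[0,0,0],"twist":0}]'
```

```text
time: 3.23
position: [0.6387, -0.1094, 0.0982]
tool_rot: [0.999, -0.04, 0.0, 0.0]
ft_force: [-0.4, -0.2, -0.0]
grip_width: 0.0432
grip_force: 0.0
t 3.2333 pos [ 0.6387 -0.1094  0.0982] shift cm [-0.22  0.    0.22] twist -0.03 w 0.0432 f [-0.4 -0.2 -0. ]
time: 3.9
position: [0.6388, -0.1087, 0.0977]
tool_rot: [0.999, -0.039, 0.0, 0.0]
ft_force: [-0.8, -0.8, 0.6]
grip_width: 0.0096
grip_force: 25.0
```

```bash

python3 -m pendant '[{"jaw":0,"linear":[0,0,-1],"twist":0},{"jaw":0,"linear":[0,0,-2],"twist":0},{"jaw":0,"linear":[0,0,-3],"twist":0},{"jaw":0,"linear":[0,0,-3],"twist":0},{"jaw":0,"linear":[0,0,-3],"twist":0},{"jaw":0,"linear":[0,0,-1.5],"twist":0}]'
python3 -m pendant '[{"jaw":0,"linear":[0,-1.5,0],"twist":0},{"jaw":0,"linear":[0,-3,0],"twist":0},{"jaw":0,"linear":[0,-3,0],"twist":0},{"jaw":0,"linear":[0,-3,0],"twist":0},{"jaw":0,"linear":[0,-3,0],"twist":0},{"jaw":0,"linear":[0,-3,0],"twist":0},{"jaw":0,"linear":[0,-3,0],"twist":0},{"jaw":0,"linear":[0,-3,0],"twist":0},{"jaw":0,"linear":[0,-1.5,0],"twist":0},{"jaw":0,"linear":[0,0,0],"twist":0},{"jaw":0,"linear":[0,0,0],"twist":0},{"jaw":0,"linear":[0,0,0],"twist":0}]'
python3 g.py .16 .0022 .098
python3 - <<'E'
from h import *
c=cam('top');s=cam('scene')
cv2.imwrite('pics/b.png',np.hstack([cv2.resize(c['color'][100:230,140:280],(400,371)),cv2.resize(s['color'][130:270,200:351],(400,371))]))
E
```

```text
time: 4.4
position: [0.6398, -0.1087, 0.2368]
tool_rot: [0.999, -0.039, 0.003, 0.001]
ft_force: [1.7, -0.9, -1.9]
grip_width: 0.0098
grip_force: 25.0
time: 5.4
position: [0.6566, 0.13, 0.2316]
tool_rot: [0.999, -0.039, -0.001, 0.001]
ft_force: [0.3, -0.5, -2.1]
grip_width: 0.0096
grip_force: 25.0
t 5.4 pos [0.6566 0.13   0.2316] shift cm [ 0.12 -0.21 13.36] twist 0.02 w 0.0096 f [ 0.3 -0.5 -2.1]
```

View pics/b.png

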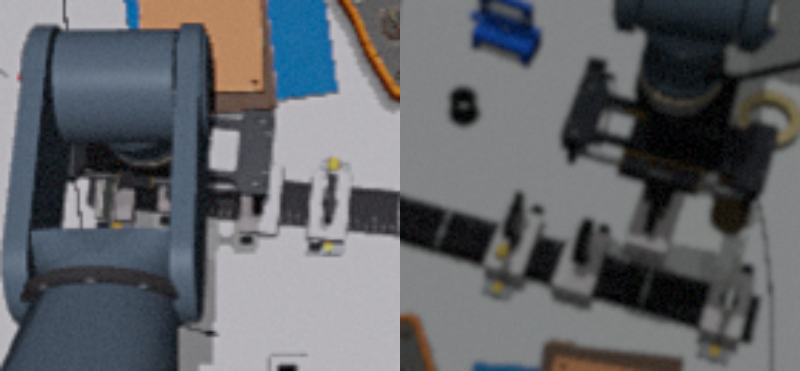

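The grating hangs upright over line 5 (right half, 645,230), free of the lens and screen. Lowering.

```bash

python3 -m pendant '[{"jaw":0,"linear":[0.1,-0.2,1.5],"twist":0},{"jaw":0,"linear":[0,0,3],"twist":0},{"jaw":0,"linear":[0,0,3],"twist":0},{"jaw":0,"linear":[0,0,2],"twist":0},{"jaw":0,"linear":[0,0,1],"twist":0},{"jaw":0,"linear":[0,0,0.7],"twist":0},{"jaw":0,"linear":[0,0,0.6],"twist":0},{"jaw":0,"linear":[0,0,0.5],"twist":0},{"jaw":0,"linear":[0,0,0.4],"twist":0},{"jaw":0,"linear":[0,0,0],"twist":0},{"jaw":0,"linear":[0,0,0],"twist":0}]'
python3 g.py .16 .0022 .098
```

```text
time: 6.42
position: [0.6588, 0.1328, 0.1062]
tool_rot: [0.999, -0.039, 0.001, -0.0]
ft_force: [0.6, -0.4, -1.8]
grip_width: 0.0096
grip_force: 25.0
t 6.4167 pos [0.6588 0.1328 0.1062] shift cm [-0.1   0.1   0.82] twist 0.04 w 0.0096 f [ 0.6 -0.4 -1.8]
```

```bash

python3 -m pendant '[{"jaw":0,"linear":[-0.1,0.1,0.3],"twist":0},{"jaw":0,"linear":[0,0,0.3],"twist":0},{"jaw":0,"linear":[0,0,0.2],"twist":0},{"jaw":0,"linear":[0,0,0],"twist":0},{"jaw":0,"linear":[0,0,0],"twist":0},{"jaw":0,"linear":[0,0,0],"twist":0}]'
python3 g.py .16 .0022 .098
```

```text
time: 6.92
position: [0.6575, 0.1318, 0.0978]
tool_rot: [0.999, -0.039, 0.0, 0.0]
ft_force: [-0.2, -1.3, -0.1]
grip_width: 0.0095
grip_force: 25.0
t 6.9167 pos [0.6575 0.1318 0.0978] shift cm [ 0.02 -0.01 -0.02] twist 0.04 w 0.0095 f [-0.2 -1.3 -0.1]
```

```bash

python3 -m pendant '[{"jaw":0.5,"linear":[0,0,0],"twist":0},{"jaw":0.5,"linear":[0,0,0],"twist":0},{"jaw":0.5,"linear":[0,0,0],"twist":0},{"jaw":0.5,"linear":[0,0,0],"twist":0},{"jaw":0.5,"linear":[0,0,0],"twist":0},{"jaw":0.5,"linear":[0,0,-2],"twist":0},{"jaw":0.5,"linear":[0,0,-2.5],"twist":0},{"jaw":0.5,"linear":[0,0,-2],"twist":0},{"jaw":0.5,"linear":[0,0,0],"twist":0}]'
python3 -m pendant '[{"jaw":0.5,"linear":[0,2.2,0],"twist":0},{"jaw":0.5,"linear":[0,3.2,0],"twist":0},{"jaw":0.5,"linear":[0,3.2,0],"twist":0},{"jaw":0.5,"linear":[0,3.2,0],"twist":0},{"jaw":0.5,"linear":[0,2.5,0],"twist":0},{"jaw":0.5,"linear":[0,1.3,0],"twist":0},{"jaw":0.5,"linear":[0,0,0],"twist":0},{"jaw":0.5,"linear":[0,0,0],"twist":0}]'
python3 g.py .004 0 .098
```

```text
time: 7.67
position: [0.6606, 0.1321, 0.1674]
tool_rot: [0.999, -0.039, 0.005, -0.0]
ft_force: [0.7, -0.4, 0.4]
grip_width: 0.0433
grip_force: 0.0
time: 8.33
position: [0.645, -0.0236, 0.1621]
tool_rot: [0.999, -0.04, -0.0, -0.001]
ft_force: [0.9, 0.6, -0.3]
grip_width: 0.0439
grip_force: 0.0
t 8.3333 pos [ 0.645  -0.0236  0.1621] shift cm [-0.17  0.01  6.41] twist -0.05 w 0.0439 f [ 0.9  0.6 -0.3]
```

```bash

python3 -m pendant '[{"jaw":0.5,"linear":[-0.15,0,1],"twist":0},{"jaw":0.5,"linear":[0,0,2],"twist":0},{"jaw":0.5,"linear":[0,0,2],"twist":0},{"jaw":0.5,"linear":[0,0,1.4],"twist":0},{"jaw":0.5,"linear":[0,0,0],"twist":0},{"jaw":0,"linear":[0,0,0],"twist":0},{"jaw":0,"linear":[0,0,0],"twist":0},{"jaw":0,"linear":[0,0,0],"twist":0},{"jaw":0,"linear":[0,0,0],"twist":0},{"jaw":0,"linear":[0,0,0],"twist":0},{"jaw":0,"linear":[0,0,0],"twist":0},{"jaw":0,"linear":[0,0,0],"twist":0}]' 25
python3 g.py .004 0 .098
python3 -m pendant '[{"jaw":0,"linear":[0,0,-1],"twist":0},{"jaw":0,"linear":[0,0,-1.5],"twist":0},{"jaw":0,"linear":[0,0,-1.5],"twist":0},{"jaw":0,"linear":[0,1,0],"twist":0},{"jaw":0,"linear":[0,2,0],"twist":0},{"jaw":0,"linear":[0,2.5,0],"twist":0},{"jaw":0,"linear":[0,2,0],"twist":0},{"jaw":0,"linear":[0,0.9,0],"twist":0},{"jaw":0,"linear":[0,0,0],"twist":0},{"jaw":0,"linear":[0,0,0],"twist":0},{"jaw":0,"linear":[0,0,0],"twist":0}]'
python3 g.py -.08 0 .098
```

```text
time: 9.33
position: [0.644, -0.0235, 0.0991]
tool_rot: [0.999, -0.039, 0.001, -0.0]
ft_force: [0.5, 1.0, 2.0]
grip_width: 0.0096
grip_force: 25.0
t 9.3333 pos [ 0.644  -0.0235  0.0991] shift cm [-0.07  0.01  0.11] twist 0.02 w 0.0096 f [0.5 1.  2. ]
time: 10.25
position: [0.6368, -0.1064, 0.1381]
tool_rot: [0.999, -0.039, -0.001, -0.001]
ft_force: [0.7, -0.5, -3.4]
grip_width: 0.0097
grip_force: 25.0
t 10.25 pos [ 0.6368 -0.1064  0.1381] shift cm [0.01 0.09 4.01] twist 0.04 w 0.0097 f [ 0.7 -0.5 -3.4]
```

```bash

python3 -m pendant '[{"jaw":0,"linear":[0,0.1,1],"twist":0},{"jaw":0,"linear":[0,0,0.8],"twist":0},{"jaw":0,"linear":[0,0,0.6],"twist":0},{"jaw":0,"linear":[0,0,0.6],"twist":0},{"jaw":0,"linear":[0,0,0.4],"twist":0},{"jaw":0,"linear":[0,0,0.3],"twist":0},{"jaw":0,"linear":[0,0,0],"twist":0},{"jaw":0,"linear":[0,0,0],"twist":0},{"jaw":0,"linear":[0,0,0],"twist":0}]'
python3 g.py -.08 0 .098
```

```text
time: 11.0
position: [0.6374, -0.1085, 0.1019]
tool_rot: [0.999, -0.039, 0.0, 0.0]
ft_force: [-0.3, -0.2, -3.2]
grip_width: 0.0099
grip_force: 25.0
t 11.0 pos [ 0.6374 -0.1085  0.1019] shift cm [-0.08 -0.12  0.39] twist 0.03 w 0.0099 f [-0.3 -0.2 -3.2]
```

```bash

python3 -m pendant '[{"jaw":0,"linear":[0,-0.1,0.2],"twist":0},{"jaw":0,"linear":[0,0,0.1],"twist":0},{"jaw":0,"linear":[0,0,0],"twist":0},{"jaw":0,"linear":[0,0,0],"twist":0},{"jaw":0,"linear":[0,0,0],"twist":0}]'
python3 g.py -.08 0 .0991
python3 -m pendant '[{"jaw":0.5,"linear":[0,0,0],"twist":0},{"jaw":0.5,"linear":[0,0,0],"twist":0},{"jaw":0.5,"linear":[0,0,0],"twist":0},{"jaw":0.5,"linear":[0,0,0],"twist":0},{"jaw":0.5,"linear":[0,0,0],"twist":0},{"jaw":0.5,"linear":[0,0,-2],"twist":0},{"jaw":0.5,"linear":[0,0,-2.5],"twist":0},{"jaw":0.5,"linear":[0,0,-2],"twist":0},{"jaw":0.5,"linear":[0,0,0],"twist":0}]'
python3 -m pendant '[{"jaw":0.5,"linear":[0,-2.2,0],"twist":0},{"jaw":0.5,"linear":[0,-3.2,0],"twist":0},{"jaw":0.5,"linear":[0,-3.2,0],"twist":0},{"jaw":0.5,"linear":[0,-3.2,0],"twist":0},{"jaw":0.5,"linear":[0,-3,0],"twist":0},{"jaw":0.5,"linear":[0,-1.5,0],"twist":0},{"jaw":0.5,"linear":[0,0,0],"twist":0},{"jaw":0.5,"linear":[0,0,0],"twist":0}]'
python3 g.py .083 0 .098
```

```text
time: 11.42
position: [0.6375, -0.1073, 0.0991]
tool_rot: [0.999, -0.039, 0.0, -0.0]
ft_force: [0.4, 0.8, -0.7]
grip_width: 0.0097
grip_force: 25.0
t 11.4167 pos [ 0.6375 -0.1073  0.0991] shift cm [-0.08  0.   -0.  ] twist 0.03 w 0.0097 f [ 0.4  0.8 -0.7]
time: 12.17
position: [0.6402, -0.1083, 0.1681]
tool_rot: [0.999, -0.039, 0.004, 0.001]
ft_force: [1.6, 0.0, 0.9]
grip_width: 0.0428
grip_force: 0.0
time: 12.83
position: [0.6496, 0.0553, 0.163]
tool_rot: [0.999, -0.038, -0.0, 0.0]
ft_force: [0.2, -0.4, -1.1]
grip_width: 0.0433
grip_force: 0.0
t 12.8333 pos [0.6496 0.0553 0.163 ] shift cm [-0.  -0.   6.5] twist 0.14 w 0.0433 f [ 0.2 -0.4 -1.1]
```

```bash

python3 -m pendant '[{"jaw":0.5,"linear":[0,0,1],"twist":0},{"jaw":0.5,"linear":[0,0,2],"twist":0},{"jaw":0.5,"linear":[0,0,2],"twist":0},{"jaw":0.5,"linear":[0,0,1.5],"twist":0},{"jaw":0.5,"linear":[0,0,0],"twist":0},{"jaw":0,"linear":[0,0,0],"twist":0},{"jaw":0,"linear":[0,0,0],"twist":0},{"jaw":0,"linear":[0,0,0],"twist":0},{"jaw":0,"linear":[0,0,0],"twist":0},{"jaw":0,"linear":[0,0,0],"twist":0},{"jaw":0,"linear":[0,0,0],"twist":0},{"jaw":0,"linear":[0,0,0],"twist":0}]' 25
python3 g.py .083 0 .098
python3 -m pendant '[{"jaw":0,"linear":[0,0,-1],"twist":0},{"jaw":0,"linear":[0,0,-1.5],"twist":0},{"jaw":0,"linear":[0,0,-1.5],"twist":0},{"jaw":0,"linear":[0,1,0],"twist":0},{"jaw":0,"linear":[0,2,0],"twist":0},{"jaw":0,"linear":[0,2.5,0],"twist":0},{"jaw":0,"linear":[0,2,0],"twist":0},{"jaw":0,"linear":[0,0.8,0],"twist":0},{"jaw":0,"linear":[0,0,0],"twist":0},{"jaw":0,"linear":[0,0,0],"twist":0},{"jaw":0,"linear":[0,0,0],"twist":0}]'
python3 g.py 0 0 .098
```

```text
time: 13.83
position: [0.6503, 0.0555, 0.0993]
tool_rot: [0.999, -0.039, 0.001, -0.0]
ft_force: [-0.9, 1.8, 1.8]
grip_width: 0.0118
grip_force: 25.0
t 13.8333 pos [0.6503 0.0555 0.0993] shift cm [-0.08  0.03  0.13] twist 0.03 w 0.0118 f [-0.9  1.8  1.8]
time: 14.75
position: [0.6431, -0.0267, 0.1382]
tool_rot: [0.999, -0.039, -0.0, -0.0]
ft_force: [0.1, 0.6, -2.4]
grip_width: 0.0115
grip_force: 25.0
t 14.75 pos [ 0.6431 -0.0267  0.1382] shift cm [0.   0.09 4.02] twist 0.05 w 0.0115 f [ 0.1  0.6 -2.4]
```

```bash

python3 -m pendant '[{"jaw":0,"linear":[0,0.1,1],"twist":0},{"jaw":0,"linear":[0,0,0.8],"twist":0},{"jaw":0,"linear":[0,0,0.6],"twist":0},{"jaw":0,"linear":[0,0,0.6],"twist":0},{"jaw":0,"linear":[0,0,0.4],"twist":0},{"jaw":0,"linear":[0,0,0.3],"twist":0},{"jaw":0,"linear":[0,0,0.2],"twist":0},{"jaw":0,"linear":[0,0,0],"twist":0},{"jaw":0,"linear":[0,0,0],"twist":0},{"jaw":0,"linear":[0,0,0],"twist":0}]'
python3 g.py 0 0 .098
```

```text
time: 15.58
position: [0.6436, -0.0287, 0.0998]
tool_rot: [0.999, -0.039, 0.0, 0.0]
ft_force: [-0.5, -0.3, -3.7]
grip_width: 0.0118
grip_force: 25.0
t 15.5833 pos [ 0.6436 -0.0287  0.0998] shift cm [-0.07 -0.12  0.18] twist 0.03 w 0.0118 f [-0.5 -0.3 -3.7]
```

```bash

python3 -m pendant '[{"jaw":0,"linear":[0,-0.1,0.1],"twist":0},{"jaw":0,"linear":[0,0,0],"twist":0},{"jaw":0,"linear":[0,0,0],"twist":0},{"jaw":0,"linear":[0,0,0],"twist":0}]'
python3 g.py 0 0 .098
python3 -m pendant '[{"jaw":0.5,"linear":[0,0,0],"twist":0},{"jaw":0.5,"linear":[0,0,0],"twist":0},{"jaw":0.5,"linear":[0,0,0],"twist":0},{"jaw":0.5,"linear":[0,0,0],"twist":0},{"jaw":0.5,"linear":[0,0,0],"twist":0},{"jaw":0.5,"linear":[0,0,-2],"twist":0},{"jaw":0.5,"linear":[0,0,-2.5],"twist":0},{"jaw":0.5,"linear":[0,0,-2],"twist":0},{"jaw":0.5,"linear":[0,0,0],"twist":0}]'
python3 -m pendant '[{"jaw":0.5,"linear":[0,-2.2,0],"twist":0},{"jaw":0.5,"linear":[0,-3.2,0],"twist":0},{"jaw":0.5,"linear":[0,-3.2,0],"twist":0},{"jaw":0.5,"linear":[0,-3.2,0],"twist":0},{"jaw":0.5,"linear":[0,-2.7,0],"twist":0},{"jaw":0.5,"linear":[0,-1.5,0],"twist":0},{"jaw":0.5,"linear":[0,0,0],"twist":0},{"jaw":0.5,"linear":[0,0,0],"twist":0}]'
python3 g.py .16 .002 .098
```

```text
time: 15.92
position: [0.6439, -0.0277, 0.0992]
tool_rot: [0.999, -0.039, 0.001, 0.0]
ft_force: [-1.2, 0.1, 1.1]
grip_width: 0.0115
grip_force: 25.0
t 15.9167 pos [ 0.6439 -0.0277  0.0992] shift cm [-0.09 -0.02  0.12] twist 0.03 w 0.0115 f [-1.2  0.1  1.1]
time: 16.67
position: [0.6465, -0.0281, 0.168]
tool_rot: [0.999, -0.039, 0.005, 0.001]
ft_force: [0.1, -0.5, 0.5]
grip_width: 0.0434
grip_force: 0.0
time: 17.33
position: [0.6555, 0.1321, 0.1628]
tool_rot: [0.999, -0.038, -0.0, 0.0]
ft_force: [-0.5, -0.4, -0.5]
grip_width: 0.0435
grip_force: 0.0
t 17.3333 pos [0.6555 0.1321 0.1628] shift cm [ 0.21 -0.    6.48] twist 0.13 w 0.0435 f [-0.5 -0.4 -0.5]
```

```bash

python3 -m pendant '[{"jaw":0.5,"linear":[0.1,0,1],"twist":0},{"jaw":0.5,"linear":[0,0,2],"twist":0},{"jaw":0.5,"linear":[0,0,2],"twist":0},{"jaw":0.5,"linear":[0,0,1.5],"twist":0},{"jaw":0.5,"linear":[0,0,0],"twist":0},{"jaw":0,"linear":[0,0,0],"twist":0},{"jaw":0,"linear":[0,0,0],"twist":0},{"jaw":0,"linear":[0,0,0],"twist":0},{"jaw":0,"linear":[0,0,0],"twist":0},{"jaw":0,"linear":[0,0,0],"twist":0},{"jaw":0,"linear":[0,0,0],"twist":0},{"jaw":0,"linear":[0,0,0],"twist":0}]' 25
python3 g.py .16 0 .098
python3 -m pendant '[{"jaw":0,"linear":[0,0,-1],"twist":0},{"jaw":0,"linear":[0,0,-1.5],"twist":0},{"jaw":0,"linear":[0,0,-1.5],"twist":0},{"jaw":0,"linear":[0,1,0],"twist":0},{"jaw":0,"linear":[0,2,0],"twist":0},{"jaw":0,"linear":[0,2.2,0],"twist":0},{"jaw":0,"linear":[0,2,0],"twist":0},{"jaw":0,"linear":[0,0.8,0],"twist":0},{"jaw":0,"linear":[0,0,0],"twist":0},{"jaw":0,"linear":[0,0,0],"twist":0},{"jaw":0,"linear":[0,0,0],"twist":0}]'
python3 g.py .08 .001 .098
python3 -m pendant '[{"jaw":0,"linear":[0,0,1],"twist":0},{"jaw":0,"linear":[0,0,0.8],"twist":0},{"jaw":0,"linear":[0,0,0.6],"twist":0},{"jaw":0,"linear":[0,0,0.6],"twist":0},{"jaw":0,"linear":[0,0,0.4],"twist":0},{"jaw":0,"linear":[0,0,0.3],"twist":0},{"jaw":0,"linear":[0,0,0.2],"twist":0},{"jaw":0,"linear":[0,0,0],"twist":0},{"jaw":0,"linear":[0,0,0],"twist":0},{"jaw":0,"linear":[0,0,0],"twist":0}]'
python3 g.py .08 0.001 .098
```

```text
time: 18.33
position: [0.6572, 0.1317, 0.0993]
tool_rot: [0.999, -0.039, 0.001, 0.0]
ft_force: [-0.6, 0.0, 1.1]
grip_width: 0.0098
grip_force: 25.0
t 18.3333 pos [0.6572 0.1317 0.0993] shift cm [-0.17 -0.02  0.13] twist 0.06 w 0.0098 f [-0.6  0.   1.1]
time: 19.25
position: [0.6505, 0.0529, 0.1383]
tool_rot: [0.999, -0.039, -0.0, -0.0]
ft_force: [0.9, 0.2, -2.3]
grip_width: 0.0095
grip_force: 25.0
t 19.25 pos [0.6505 0.0529 0.1383] shift cm [-0.01  0.08  4.03] twist 0.05 w 0.0095 f [ 0.9  0.2 -2.3]
time: 20.08
position: [0.6509, 0.0521, 0.0998]
tool_rot: [0.999, -0.039, 0.0, -0.0]
ft_force: [-0.1, 1.0, -3.0]
grip_width: 0.0093
grip_force: 25.0
t 20.0833 pos [0.6509 0.0521 0.0998] shift cm [-0.07 -0.    0.18] twist 0.02 w 0.0093 f [-0.1  1.  -3. ]
```

```bash

python3 -m pendant '[{"jaw":0,"linear":[0,0,0.1],"twist":0},{"jaw":0,"linear":[0,0,0],"twist":0},{"jaw":0,"linear":[0,0,0],"twist":0},{"jaw":0.5,"linear":[0,0,0],"twist":0},{"jaw":0.5,"linear":[0,0,0],"twist":0},{"jaw":0.5,"linear":[0,0,0],"twist":0},{"jaw":0.5,"linear":[0,0,0],"twist":0},{"jaw":0.5,"linear":[0,0,0],"twist":0},{"jaw":0.5,"linear":[0,0,-2],"twist":0},{"jaw":0.5,"linear":[0,0,-2.5],"twist":0},{"jaw":0.5,"linear":[0,0,-2],"twist":0},{"jaw":0.5,"linear":[0,0,0],"twist":0}]'
python3 -m pendant '[{"jaw":0.6,"linear":[0,0,0],"twist":-5},{"jaw":0.6,"linear":[-3,0.4,0],"twist":0},{"jaw":0.6,"linear":[-3,0.4,0],"twist":0},{"jaw":0.6,"linear":[-3,0.4,0],"twist":0},{"jaw":0.6,"linear":[-3,0.4,0],"twist":0},{"jaw":0.6,"linear":[-3,0.4,0],"twist":0},{"jaw":0.6,"linear":[-3,0.4,0],"twist":0},{"jaw":0.6,"linear":[-2,0.4,0],"twist":0},{"jaw":0.6,"linear":[-1,0.4,0],"twist":0},{"jaw":0.6,"linear":[0,0,0],"twist":0},{"jaw":0.6,"linear":[0,0,0],"twist":0}]'
python3 -c "
from g import *
go([.430,.0205,.087],np.radians(.6))
import m
for n in('top','scene'):
    c=cam(n); b,f=m.bench(c); print(n,b.round(4),np.degrees(b[2]).round(2),f)
s=cam('scene');t=cam('top')
cv2.imwrite('pics/c.png',np.hstack([cv2.resize(t['color'][120:260,160:360],(400,280)),cv2.resize(s['color'][140:270,140:325],(400,280))]))
"
```

```text
time: 21.08
position: [0.6537, 0.052, 0.1682]
tool_rot: [0.999, -0.039, 0.005, 0.0]
ft_force: [1.1, 0.4, 0.2]
grip_width: 0.0433
grip_force: 0.0
time: 22.0
position: [0.4422, 0.0178, 0.1637]
tool_rot: [1.0, 0.004, 0.001, 0.0]
ft_force: [-0.1, -0.3, -0.6]
grip_width: 0.0518
grip_force: 0.0
t 22.0 pos [0.4422 0.0178 0.1637] shift cm [-1.23 -0.29  7.66] twist -0.12 w 0.0518 f [-0.1 -0.3 -0.6]
top [ 0.6427 -0.0273 -0.0779] -4.46 -0.9315978648082469
scene [ 0.6496 -0.0282 -0.0791] -4.53 -0.869567320631122
```

View pics/c.png

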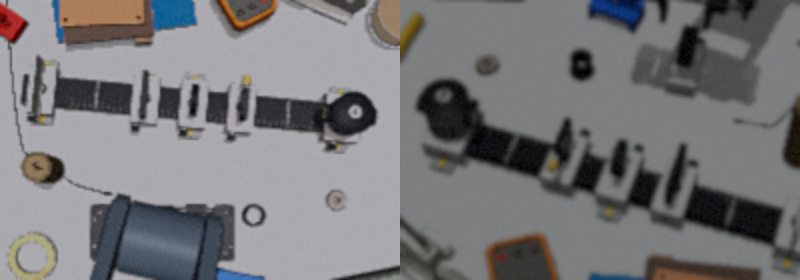

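Left half: slit (242,100), lens (192,100) and grating (145,98) stand on lines 2–4, with lines 1 and 5 free. The hand is behind the condenser, bystanders untouched.

```bash

python3 -m pendant '[{"jaw":0.6,"linear":[-1.2,-0.3,0],"twist":0},{"jaw":0.6,"linear":[0,0,1.5],"twist":0},{"jaw":0.6,"linear":[0,0,2.5],"twist":0},{"jaw":0.6,"linear":[0,0,2.2],"twist":0},{"jaw":0.6,"linear":[0,0,1.4],"twist":0},{"jaw":0.6,"linear":[0,0,0],"twist":0},{"jaw":0.6,"linear":[0,0,0],"twist":0}]' 28
python3 -c "
from g import *
go([.430,.0205,.087],np.radians(.6))"
python3 -m pendant '[{"jaw":0,"linear":[0,0,0],"twist":0},{"jaw":0,"linear":[0,0,0],"twist":0},{"jaw":0,"linear":[0,0,0],"twist":0},{"jaw":0,"linear":[0,0,0],"twist":0},{"jaw":0,"linear":[0,0,0],"twist":0},{"jaw":0,"linear":[0,0,0],"twist":0},{"jaw":0,"linear":[0,0,0],"twist":0}]'
python3 -m pendant '[{"jaw":0,"linear":[0,0,-1],"twist":0},{"jaw":0,"linear":[0,0,-2],"twist":0},{"jaw":0,"linear":[0,0,-3],"twist":0},{"jaw":0,"linear":[0,0,-3],"twist":0},{"jaw":0,"linear":[0,0,-3],"twist":0},{"jaw":0,"linear":[0,0,-1],"twist":0},{"jaw":0,"linear":[0,0,0],"twist":2.5},{"jaw":0,"linear":[0,0,0],"twist":2.6},{"jaw":0,"linear":[0,0,0],"twist":0},{"jaw":0,"linear":[0,0,0],"twist":0}]'
python3 g.py -.16 0 .0995
```

```text
time: 22.78
position: [0.4293, 0.0211, 0.0869]
tool_rot: [1.0, 0.005, -0.001, -0.0]
ft_force: [0.4, 0.7, -0.2]
grip_width: 0.0522
grip_force: 0.0
t 22.7833 pos [0.4293 0.0211 0.0869] shift cm [ 0.07  0.06 -0.01] twist -0.05 w 0.0522 f [ 0.4  0.7 -0.2]
time: 23.37
position: [0.4292, 0.0211, 0.0879]
tool_rot: [1.0, 0.004, 0.0, -0.0]
ft_force: [-0.6, 1.5, 4.7]
grip_width: 0.0204
grip_force: 28.0
time: 24.2
position: [0.4282, 0.0212, 0.2172]
tool_rot: [0.999, -0.039, -0.001, -0.0]
ft_force: [0.7, 0.0, -3.3]
grip_width: 0.0209
grip_force: 28.0
t 24.2 pos [0.4282 0.0212 0.2172] shift cm [21.82 19.17 11.73] twist 0.0 w 0.0209 f [ 0.7  0.  -3.3]
```

```bash

python3 -m pendant '[{"jaw":0,"linear":[1,0.9,0],"twist":0},{"jaw":0,"linear":[2.2,1.9,0],"twist":0},{"jaw":0,"linear":[2.2,1.9,0],"twist":0},{"jaw":0,"linear":[2.2,1.9,0],"twist":0},{"jaw":0,"linear":[2.2,1.9,0],"twist":0},{"jaw":0,"linear":[2.2,1.9,0],"twist":0},{"jaw":0,"linear":[2.2,1.9,0],"twist":0},{"jaw":0,"linear":[2.2,1.9,0],"twist":0},{"jaw":0,"linear":[2.2,1.9,0],"twist":0},{"jaw":0,"linear":[2.2,1.9,0],"twist":0},{"jaw":0,"linear":[1,1.2,0],"twist":0},{"jaw":0,"linear":[0,0,0],"twist":0}]'
python3 -m pendant '[{"jaw":0,"linear":[0,0,2],"twist":0},{"jaw":0,"linear":[0,0,3],"twist":0},{"jaw":0,"linear":[0,0,2],"twist":0},{"jaw":0,"linear":[0,0,1],"twist":0},{"jaw":0,"linear":[0,0,0],"twist":0},{"jaw":0,"linear":[0,0,0],"twist":0},{"jaw":0,"linear":[0,0,0],"twist":0}]'
python3 g.py -.16 0 .0999
```

```text
time: 25.2
position: [0.6338, -0.1927, 0.2163]
tool_rot: [0.999, -0.041, 0.001, 0.001]
ft_force: [0.4, 1.0, -3.1]
grip_width: 0.0207
grip_force: 28.0
time: 25.78
position: [0.632, -0.1882, 0.1388]
tool_rot: [0.999, -0.04, 0.001, 0.001]
ft_force: [0.5, -0.1, -2.8]
grip_width: 0.0206
grip_force: 28.0
t 25.7833 pos [ 0.632  -0.1882  0.1388] shift cm [-0.18 -0.11  3.89] twist -0.05 w 0.0206 f [ 0.5 -0.1 -2.8]
```

```bash

python3 -m pendant '[{"jaw":0,"linear":[-0.15,0,0.8],"twist":0},{"jaw":0,"linear":[0,0,0.8],"twist":0},{"jaw":0,"linear":[0,0,0.6],"twist":0},{"jaw":0,"linear":[0,0,0.6],"twist":0},{"jaw":0,"linear":[0,0,0.4],"twist":0},{"jaw":0,"linear":[0,0,0.3],"twist":0},{"jaw":0,"linear":[0,0,0],"twist":0},{"jaw":0,"linear":[0,0,0],"twist":0},{"jaw":0,"linear":[0,0,0],"twist":0}]'
python3 g.py -.16 0 .0999
```

```text
time: 26.53
position: [0.6297, -0.1877, 0.1028]
tool_rot: [0.999, -0.04, 0.0, 0.0]
ft_force: [0.7, 0.7, -3.4]
grip_width: 0.0207
grip_force: 28.0
t 26.5333 pos [ 0.6297 -0.1877  0.1028] shift cm [ 0.07 -0.08  0.29] twist -0.06 w 0.0207 f [ 0.7  0.7 -3.4]
```

Seat, release, rise and withdraw, then check.

```bash

python3 -m pendant '[{"jaw":0,"linear":[0,-0.05,0.2],"twist":0},{"jaw":0,"linear":[0,0,0.1],"twist":0},{"jaw":0,"linear":[0,0,0],"twist":0},{"jaw":0,"linear":[0,0,0],"twist":0},{"jaw":0,"linear":[0,0,0],"twist":0}]'
python3 g.py -.16 0 .0999
python3 -m pendant '[{"jaw":0.6,"linear":[0,0,0],"twist":0},{"jaw":0.6,"linear":[0,0,0],"twist":0},{"jaw":0.6,"linear":[0,0,0],"twist":0},{"jaw":0.6,"linear":[0,0,0],"twist":0},{"jaw":0.6,"linear":[0,0,0],"twist":0},{"jaw":0.6,"linear":[0,0,-2],"twist":0},{"jaw":0.6,"linear":[0,0,-3],"twist":0},{"jaw":0.6,"linear":[0,0,-3],"twist":0},{"jaw":0.6,"linear":[0,0,-2],"twist":0}]'
python3 -m pendant '[{"jaw":0.6,"linear":[-2,2,-1],"twist":0},{"jaw":0.6,"linear":[-2.5,2.5,0],"twist":0},{"jaw":0.6,"linear":[-2.5,2.5,0],"twist":0},{"jaw":0.6,"linear":[-2.5,2.5,0],"twist":0},{"jaw":0.6,"linear":[-2.5,2.5,0],"twist":0},{"jaw":0.6,"linear":[-2.5,2.5,0],"twist":0},{"jaw":0.6,"linear":[-2.5,2.5,0],"twist":0},{"jaw":0.6,"linear":[-2,2,0],"twist":0},{"jaw":0.6,"linear":[0,0,0],"twist":0},{"jaw":0.6,"linear":[0,0,0],"twist":0}]'
cat > v.py <<'E'
from h import *; import sys
for n in('top','scene'):
    c=cam(n); b=np.array([.643,-.0278,np.radians(-4.5)]) if n=='top' else np.array([.6445,-.0283,np.radians(-4.5)])
    P=cloud(c); d=P[...,:2]-b[:2]; ca,sa=np.cos(b[2]),np.sin(b[2])
    px=d[...,0]*ca+d[...,1]*sa; py=-d[...,0]*sa+d[...,1]*ca; z=P[...,2]
    for nm,yy in(('cond',-.16),('slit',-.08),('lens',0),('grating',.08)):
        m=(abs(py-yy)<.03)&(abs(px)<.05)&(z>.075)&(z<.13); q=np.float32(np.c_[px,py].reshape(*px.shape,2)[m])
        s=(abs(py-yy)<.035)&(abs(px)<.05)&(abs(z-.044)<.006)
        print(n,nm,m.sum(),'x',np.percentile(px[m],[3,97]).round(3),'y',np.percentile(py[m],[5,50,95]).round(3),'zmax',z[m].max().round(3),'slope',np.polyfit(q[:,0],q[:,1],1)[0].round(3),'| saddle y',np.percentile(py[s],[3,97]).round(3),'z',np.median(z[s]).round(4))
    for nm,(x,y) in dict(tape=(.386,.234),magn=(.46,-.133),gear=(.487,-.274)).items():
        m=(abs(P[...,0]-x)<.05)&(abs(P[...,1]-y)<.05)&(z>.012);print(nm,P[m].mean(0).round(3))
t=cam('top');s=cam('scene')
cv2.imwrite('pics/%s.png'%sys.argv[1],np.vstack([cv2.resize(t['color'][145:200,160:350],(760,220),interpolation=cv2.INTER_CUBIC),cv2.resize(s['color'][165:260,140:340],(760,361),interpolation=cv2.INTER_CUBIC)]))
E
python3 v.py d
```

```text
time: 26.95
position: [0.6298, -0.1871, 0.1001]
tool_rot: [0.999, -0.04, 0.0, 0.0]
ft_force: [-0.0, 1.2, 0.9]
grip_width: 0.0211
grip_force: 28.0
t 26.95 pos [ 0.6298 -0.1871  0.1001] shift cm [ 0.07 -0.01  0.02] twist -0.07 w 0.0211 f [-0.   1.2  0.9]
time: 27.7
position: [0.6305, -0.1876, 0.2023]
tool_rot: [0.999, -0.04, 0.002, 0.001]
ft_force: [1.5, 0.3, 0.6]
grip_width: 0.0518
grip_force: 0.0
time: 28.53
position: [0.424, -0.3625, 0.2097]
tool_rot: [0.999, -0.042, 0.0, -0.0]
ft_force: [0.1, 0.5, -0.0]
grip_width: 0.0523
grip_force: 0.0
 ** On entry to DLASCL parameter number  4 had an illegal value
 ** On entry to DLASCL parameter number  4 had an illegal value
 ** On entry to DLASCL parameter number  4 had an illegal value
 ** On entry to DLASCL parameter number  4 had an illegal value
 ** On entry to DLASCL parameter number  5 had an illegal value
 ** On entry to DLASCL parameter number  4 had an illegal valueTraceback (most recent call last):
  File "v.py", line 9, in <module>
    print(n,nm,m.sum(),'x',np.percentile(px[m],[3,97]).round(3),'y',np.percentile(py[m],[5,50,95]).round(3),'zmax',z[m].max().round(3),'slope',np.polyfit(q[:,0],q[:,1],1)[0].round(3),'| saddle y',np.percentile(py[s],[3,97]).round(3),'z',np.median(z[s]).round(4))
                                                                                                                                               ~~~~~~~~~~^^^^^^^^^^^^^^^^^
    c, resids, rank, s = lstsq(lhs, rhs, rcond)
                         ~~~~~^^^^^^^^^^^^^^^^^
    x, resids, rank, s = _umath_linalg.lstsq(a, b, rcond,
                         ~~~~~~~~~~~~~~~~~~~^^^^^^^^^^^^^
                                             signature=signature)
                                             ^^^^^^^^^^^^^^^^^^^^
    raise LinAlgError("SVD did not converge in Linear Least Squares")
numpy.linalg.LinAlgError: SVD did not converge in Linear Least Squares
```

```bash
sed -i 's/np.float32(np.c_\[px,py\].reshape(\*px.shape,2)\[m\])/np.c_[px[m],py[m]]/' v.py; python3 v.py d
```

```text
top cond 156 x [-0.03   0.027] y [-0.171 -0.159 -0.15 ] zmax 0.119 slope 0.007 | saddle y [-0.181 -0.139] z 0.0441
top slit 93 x [-0.024  0.044] y [-0.086 -0.08  -0.075] zmax 0.113 slope -0.025 | saddle y [-0.102 -0.06 ] z 0.0441
top lens 65 x [-0.024  0.023] y [-0.006 -0.001  0.004] zmax 0.114 slope 0.004 | saddle y [-0.022  0.019] z 0.0443
top grating 84 x [-0.034  0.033] y [0.073 0.078 0.083] zmax 0.113 slope 0.008 | saddle y [0.057 0.099] z 0.0443
tape [0.386 0.235 0.019]
magn [ 0.46  -0.133  0.03 ]
gear [ 0.453 -0.302  0.425]
scene cond 198 x [-0.028  0.026] y [-0.168 -0.155 -0.148] zmax 0.122 slope -0.085 | saddle y [-0.178 -0.137] z 0.0443
scene slit 138 x [-0.026  0.043] y [-0.083 -0.076 -0.073] zmax 0.115 slope -0.023 | saddle y [-0.099 -0.057] z 0.0447
scene lens 92 x [-0.021  0.023] y [-0.004  0.002  0.007] zmax 0.115 slope -0.046 | saddle y [-0.021  0.022] z 0.0447
scene grating 116 x [-0.035  0.034] y [0.076 0.081 0.085] zmax 0.114 slope -0.004 | saddle y [0.059 0.102] z 0.0446
tape [0.387 0.236 0.02 ]
magn [ 0.46  -0.131  0.027]
gear [ 0.455 -0.302  0.424]
```

View pics/d.png

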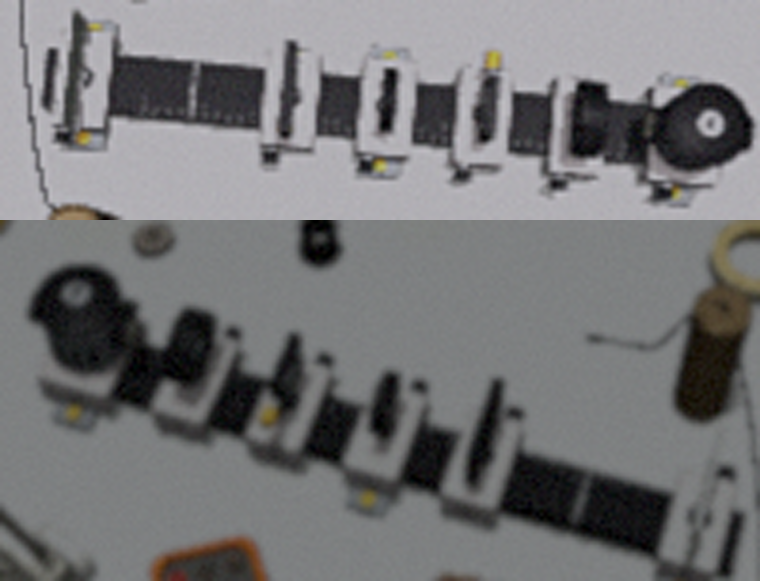

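The picture shows condenser, slit, lens and grating seated square on lines 1–4. Saddle tops are at 44 mm and centres within about 2 mm. Line 5 is free and the bystanders haven't moved.

```bash
python3 -c "
from rig import robot
print(robot.hand_in())"
```

```text
the job is handed in; nothing more can be done
None
```

The job is handed in: condenser, slit, imaging lens and grating are seated on lines 1–4 from the lamp, within about 2 mm by camera; line 5 is free, and the tape roll, magnifier and gear were not moved (the gear checked by eye only, as the arm blocked its final measurement).

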